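Set the portion dial and load the biscuit infeed rack

ROBOT

A 6-joint arm with a two-finger parallel gripper is mounted at the origin on the work surface. World frame = base frame: x ahead of the robot, y to its left, z up, the work surface at z = 0. Lengths are in mm, angles in rad, forces in N, time in s.
With the tool pointing down it reaches from about 350 to 975 mm from the base axis. Payload 7.1 kg.
Tool frame: the origin (TCP) lies midway between the tips of the shut fingers; the grasp point (between the pads) lies env.hold_point_z behind it (env.hold_point_z is the distance from the TCP to the grasp point, in mm); z points along the fingers, y is the line along which they close (so a half turn about z gives the same grasp; the last joint's range is limited). The gripper opens to 88 mm and grips with 3 to 60 N. Pads are 20 mm wide; open, the fingers measure 115 mm over their backs; the gripper's body (75 mm by 178 mm) begins 61 mm behind the grasp point.
Start: joints at [-1.199, 0.423, 1.63, -0, 1.089, -0.019], TCP at [238.096, -577.854, 222.675] pointing down, gripper open.
Joint ranges: [-3, 3], [-0.9, 2.11], [0.09, 2.58], [-1.31, 4.45], [0.11, 2.69], [-2.54, 2.54]. Speed limits (rad/s): [2.39, 2.39, 3.01, 3.14, 3.14, 3.14].

INTERFACE

Orientations are given as a unit quaternion [x, y, z, w].
In Python, from station import env gives the robot as it stands. Calls block until the motion is done:
- env.reach(position, orientation): joint-space move of the TCP to a pose.
- env.move_l(position, rot=None, rate=150, f_stop=None): straight line of the TCP; rot=None keeps the orientation; rate is the mean speed in mm/s. With f_stop (N) it stops when the force on the tool has changed by that much, and returns True; else False.
- env.move_joints(angles): joint-space move.
- env.set_gripper(opening): finger opening in mm; the grip force is fixed at half the most; returns when the fingers have stopped.
- env.hold(seconds).
- env.ik(position, orientation): joint angles nearest the present ones, or None.
- env.read_state(): the state.
- env.camera(name): name is "scene" or "top"; returns the picture (384x512x3 uint8, blue, green, red); there is no depth.
- env.camera_params(name): a dict with "fx", "fy", "cx", "cy" (pixels), "pose" (4x4, takes a point from camera to world coordinates). Camera axes: x right, y up, looking along -z (the intrinsics and any distortion apply to the point x, -y, -z); pixel columns grow to the right and rows downward; lengths in mm; the calibration is good to about 2 mm. A picture is of the moment at which its call begins. camera_params takes no time and is no camera call.
A pose or a line that the arm cannot do raises env.IKError and nothing moves.
- env.sign_off(): hands the job in; it is judged then, once.
Trained networks look in the newest picture that a camera, given by its name, has taken for a name from the list of things; names that differ only in an ending like _2 or _b are one class to them, and where a whole thing is asked for, a point or a joint stands for the part that bears it (a point fixed in the world has none). Each returns a list of dicts, best first, with "confidence" (0 to 1); they miss things now and then, are a little off and sometimes report something else, mostly with a low value. They report only what shows in the picture. A call takes as long as a camera call.
- env.boxes_of(camera, thing): "xy" ([column, row] in pixels, amid what is visible of it).
- env.trace(camera, thing): "mask" (384x512 bool, what is visible of it) and "xy" ([column, row] in pixels, amid what is visible of it).
- env.pinpoint(camera, thing): "xy" ([column, row] in pixels: a listed point, or the origin of a listed thing).
The state is a dict: "time_s": time; "qpos": joint angles; "dq": joint speeds; "tau": joint torques, N m; "tool_pos": TCP position; "orientation": TCP orientation; "force": force on the tool from outside, world axes, zero at the start; "wrist_torque": the same for the moment, N m; "width": finger opening in mm; "grip_force": force on a finger pad.
Only numpy, scipy, OpenCV 4.12 (cv2) and the standard library are available. Lean on these libraries where they do the work, as an engineer would, in place of code of your own. Each camera call takes 0.05 s, during which the arm holds its last target. There are 200 camera calls.

TASK

First set the portion dial on the control box: with a fingertip, roll the edge thumbwheel until the needle points at the black tab on the dial, and let go. Then stand every sandwich biscuit from the table on edge in the slotted rack, one to a slot, each down on the slot's floor between the two low lips. When all are in, press the start button right in and release it, and finally roll the needle back clockwise until it is home against its rest stop. Do not disturb the tin, the tray stack or the tape roll.

Things in the scene. Friction and masses are not known exactly. Their poses are not given: they have to be found in the camera images.
- rack: Slotted infeed rack, fixed: aluminium base plate 76 x 176 x 8 mm (x, y, z) with six upright white plastic fins that leave five slots in a row along its y axis. Origin at the centre of the underside; z up. Fins: 40 mm along x, 6 mm thick, 36 mm high (tops at z = 44 mm). Slot centres: x = 0, y = -60, -30, 0, 30, 60 mm; floor at z = 8 mm.
- slot2 (a point): Centre of the middle slot's floor. Each slot is 24 mm wide and runs along the rack's x; a 54 mm biscuit in it overhangs the fins by 7 mm at each end, where it can be held, between two low lips (inner faces at x = +-30 mm, 4 mm thick, tops 12 mm above the floor). Its middle is then 35 mm above the rack's underside; it may lean up to about 0.25 rad.
- needle (a joint): Angle (rad) of the steel needle on the white dial, 114 mm across, that lies face up on the control box. 0: it points along the box's +x; positive is counter-clockwise from above; limits +-1.75; the rest stop, a small pin, is at -1.75. The thumbwheel drives it at half the wheel's angle; it stays where it is left.
- tab (a joint): Angle (rad) of the black tab, 12 x 10 mm, at the rim of the same dial; same zero and direction as the needle. It stays where it is. The needle is set when the two angles agree to about 0.1 rad, i.e. the needle's tip is on the tab.
- needle_tip (a point): Tip of the needle, 46 mm from the dial's centre, its x axis along the needle.
- tab_mark (a point): Middle of the tab, 48 mm from the dial's centre, its x axis pointing outwards from the dial's centre.
- console: Control box of the tray sealer, fixed: aluminium, 200 x 160 x 50 mm (x, y, z), origin at the centre of its underside, z up. On its top: the dial centred at (35, 0) mm, the thumbwheel at (-62, -35) mm, the start button at (-62, 35) mm.
- wheel_top (a point): Topmost point of the edge thumbwheel, 59 mm above the table. A ribbed black wheel, radius 22 mm, 12 mm wide, axle along the box's y; only its top 9 mm stands out of the box's flat top, so it cannot be pinched. It is rigid and turns with a drag of about 1.5 N at the rim.
- wheel (a joint): Angle (rad) of the thumbwheel, -3.5 to 3.5; it stays where it is left. Press on its top with some 4 to 15 N and drag: 10 mm towards the box's +x turns the wheel by +0.45 and the needle by +0.23 rad; towards -x it turns them back.
- start (a joint): Travel (m) of the round steel start button, 28 mm across, in a black housing on the control box: 0 out, 0.006 fully pressed; it takes about 5 N and springs back.
- start_top (a point): Centre of the start button's top face.
- biscuit0: A square sandwich biscuit, brown with a cream filling, 54 x 54 x 16 mm, 40 g, lying flat on the table at the start; may be absent. Origin at the centre of its underside, z normal to its faces.
- biscuit0_mid (a point): Middle of that biscuit, 8 mm from either face.
- biscuit1: A square sandwich biscuit, brown with a cream filling, 54 x 54 x 16 mm, 40 g, lying flat on the table at the start; may be absent. Origin at the centre of its underside, z normal to its faces.
- biscuit1_mid (a point): Middle of that biscuit, 8 mm from either face.
- biscuit2: A square sandwich biscuit, brown with a cream filling, 54 x 54 x 16 mm, 40 g, lying flat on the table at the start; may be absent. Origin at the centre of its underside, z normal to its faces.
- biscuit2_mid (a point): Middle of that biscuit, 8 mm from either face.
- biscuit3: A square sandwich biscuit, brown with a cream filling, 54 x 54 x 16 mm, 40 g, lying flat on the table at the start; may be absent. Origin at the centre of its underside, z normal to its faces.
- biscuit3_mid (a point): Middle of that biscuit, 8 mm from either face.
- biscuit4: A square sandwich biscuit, brown with a cream filling, 54 x 54 x 16 mm, 40 g, lying flat on the table at the start; may be absent. Origin at the centre of its underside, z normal to its faces.
- biscuit4_mid (a point): Middle of that biscuit, 8 mm from either face.
- tin: Bystander: a tin can, 68 mm across, 85 mm high. Leave it alone.
- trays: Bystander: a stack of empty pale plastic trays, 100 x 160 x 50 mm. Leave it alone.
- tape: Bystander: a roll of packing tape lying flat, 92 mm across, 48 mm high. Leave it alone.

How it is judged:
By the outcome, as a careful person would: the job done as asked, in the order asked, and still so for the second after the job is handed in, with the robot touching nothing.
Of biscuit0, biscuit1, biscuit2, biscuit3, biscuit4 only 3 to 5 are there at a start; the rules pass over those that are not, and their reading is None.
At some moment in a run one of biscuit0, biscuit1, biscuit2, biscuit3, biscuit4 may be knocked a few centimetres aside while the robot is not near it.
It also fails if it takes over 210 s, if anything falls off the work surface, if the arm or the gripper's body presses on something with over 40 N, if the wrist force passes 120 N, or if a joint passes its speed limit or range.

## Working session

There is one attempt and no reset: what is moved stays moved. The work goes in short steps, each a Python script; the robot and the scene stay as the last script left them, time stands still between calls to the robot, and variables do not carry over. Pictures are saved under pics/ and viewed, at most 14 in all, crops included, and the job is handed in when it is done.

```bash
ls; mkdir -p pics; python3 - <<'E'
from station import env
import cv2,numpy as np
for c in("scene","top"):
    im=env.camera(c); cv2.imwrite(f"pics/{c}0.png",im)
    p=env.camera_params(c); print(c,{k:(np.round(v,3).tolist() if not isinstance(v,str) else v) for k,v in p.items()})
    for t in["rack","slot2","needle_tip","tab_mark","console","wheel_top","start_top","biscuit0_mid","tin","trays","tape"]:
        print(t,[(np.round(d["xy"],1).tolist(),round(d["confidence"],2)) for d in env.pinpoint(c,t)][:7])
print(env.hold_point_z,env.read_state())
E
```

```text
pics
station.py
scene {'fx': 431.181, 'fy': 431.181, 'cx': 253.458, 'cy': 189.555, 'pose': [[0.332, -0.568, 0.753, 1386.943], [0.943, 0.18, -0.281, -232.408], [0.024, 0.803, 0.596, 693.827], [0.0, 0.0, 0.0, 1.0]]}
rack [([124.1, 215.7], 0.64)]
slot2 [([127.1, 209.3], 0.88)]
needle_tip [([332.8, 185.7], 0.43)]
tab_mark []
console [([335.0, 187.9], 0.85)]
wheel_top [([320.3, 160.8], 0.57), ([192.3, 188.5], 0.54)]
start_top [([347.0, 154.0], 0.6), ([181.7, 279.6], 0.53)]
biscuit0_mid [([193.3, 183.5], 0.79), ([320.5, 162.3], 0.55)]
tin [([184.0, 279.9], 0.58)]
trays [([255.7, 275.7], 0.6)]
tape [([340.6, 238.7], 0.87), ([218.4, 204.9], 0.59), ([220.2, 235.2], 0.57)]
top {'fx': 425.424, 'fy': 425.424, 'cx': 251.856, 'cy': 191.797, 'pose': [[0.019, 0.99, -0.143, 473.608], [-1.0, 0.022, 0.02, 63.982], [0.023, 0.142, 0.99, 1129.901], [0.0, 0.0, 0.0, 1.0]]}
rack [([352.7, 235.3], 0.85)]
slot2 [([355.1, 235.9], 0.84)]
needle_tip []
tab_mark [([146.1, 172.1], 0.51)]
console [([149.4, 209.8], 0.58)]
wheel_top [([157.4, 236.7], 0.84), ([241.5, 196.1], 0.21)]
start_top [([122.9, 229.2], 0.41)]
bi
[... 153 characters left out ...]
00000000000003 {'time_s': 1.2, 'qpos': array([-1.19900894e+00,  4.23092881e-01,  1.62988782e+00, -1.09693988e-06,
        1.08859699e+00, -1.90025753e-02]), 'dq': array([-0.00185099,  0.00023423,  0.00040697, -0.00056325,  0.00018805,
       -0.00177843]), 'tau': array([-3.17343874e-03, -5.44590247e+01, -2.74048448e+01,  6.43800921e-02,
        1.67773833e-02,  9.99304916e-06]), 'tool_pos': array([ 238.09370296, -577.86440907,  222.68430397]), 'orientation': array([9.80971009e-01, 1.94154266e-01, 8.34467219e-07, 7.45075969e-06]), 'force': array([0.87675486, 0.80018529, 0.4922862 ]), 'wrist_torque': array([-0.00383158, -0.01374587, -0.05300013]), 'grip_force': 0.0, 'width': 88.07345786260073}
```

View pics/top0.png

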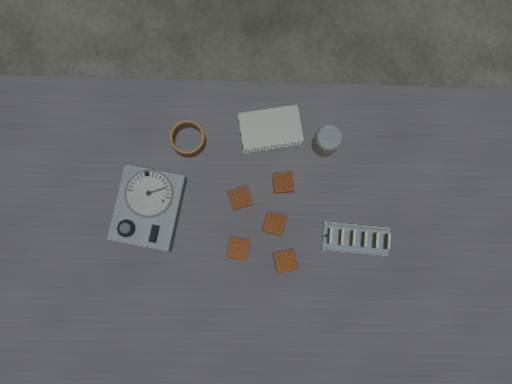

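View pics/scene0.png

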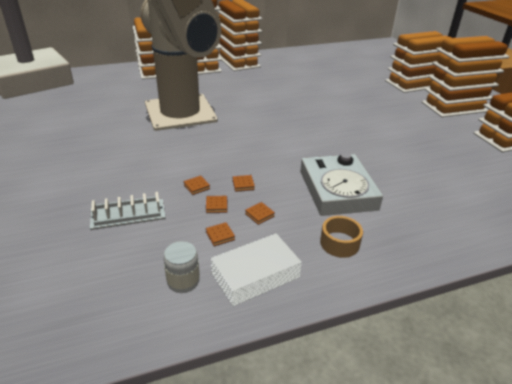

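The top view shows five biscuits near (240,197), (283,182), (275,223), (238,248) and (285,261). The rack is at (357,239) and the control box at (147,207). The tab is at (147,173), the needle runs from (149,193) to (167,188), the wheel is at (154,234) and the button at (126,228). The scene view agrees.

```bash
cat > h.py <<'E'
from station import env
import cv2, numpy as np
from scipy.spatial.transform import Rotation as R
def unproj(c,uv,z):
    p=env.camera_params(c); P=np.array(p["pose"]); uv=np.atleast_2d(uv).astype(float)
    d=np.c_[(uv[:,0]-p["cx"])/p["fx"],-(uv[:,1]-p["cy"])/p["fy"],-np.ones(len(uv))]@P[:3,:3].T
    o=P[:3,3]; return (o+d*((z-o[2])/d[:,2])[:,None])
def proj(c,X):
    p=env.camera_params(c); P=np.array(p["pose"]); q=(np.atleast_2d(X)-P[:3,3])@P[:3,:3]
    return np.c_[p["cx"]+p["fx"]*q[:,0]/-q[:,2], p["cy"]-p["fy"]*q[:,1]/-q[:,2]]
def biscuits(im):
    """flat biscuits in the top picture: [x,y,yaw,side1,side2]"""
    k=4; hsv=cv2.cvtColor(cv2.resize(im,None,fx=k,fy=k,interpolation=cv2.INTER_CUBIC),cv2.COLOR_BGR2HSV)
    m=cv2.inRange(hsv,(3,120,60),(16,255,255))
    m=cv2.morphologyEx(m,cv2.MORPH_CLOSE,np.ones((13,13)))
    out=[]
    for c in cv2.findContours(m,cv2.RETR_EXTERNAL,cv2.CHAIN_APPROX_NONE)[0]:
        if cv2.contourArea(c)<150*k*k: continue
        w=unproj("top",(c[:,0,:]+.5)/k-.5,16.)[:,:2].astype(np.float32)
        (x,y),s,a=cv2.minAreaRect(w)
        if max(s)<75: out.append([x,y,np.radians(a),*s])
    return np.array(out)
E
python3 - <<'E'
from h import *
im=cv2.imread("pics/top0.png")
print(biscuits(im).round(2))
a=im[155:260,100:200]; b=im[205:270,310:400]
cv2.imwrite("pics/con.png",cv2.resize(a,None,fx=5.7,fy=5.7,interpolation=cv2.INTER_CUBIC))
cv2.imwrite("pics/rack.png",cv2.resize(b,None,fx=8,fy=8,interpolation=cv2.INTER_CUBIC))
for n,(u,v),z in[("rack",(352.7,235.3),0),("slot2",(355.1,235.9),8),("wheel",(157.4,236.7),59),("dial",(149,193),50),("tab",(147,173),52),("start",(126,228),60),("trays",(271,128),50),("tin",(329,138),85),("tape",(188,138),48)]: print(n,unproj("top",(u,v),z).round(0))
for n,(u,v),z in[("slot2",(127.1,209.3),8),("wheel",(320.3,160.8),59),("start",(347,154),60),("console",(335,187.9),0)]: print("scene",n,unproj("scene",(u,v),z).round(0))
E
```

```text
[[ 4.5650e+02 -4.6630e+01  2.4000e-01  5.1660e+01  5.2100e+01]
 [ 4.8584e+02  7.5130e+01  1.4000e+00  5.0730e+01  5.1470e+01]
 [ 5.5243e+02 -1.8180e+01  1.2900e+00  5.1490e+01  5.1990e+01]
 [ 6.1904e+02  7.3820e+01  3.3000e-01  5.2230e+01  5.1070e+01]
 [ 6.6200e+02 -4.0060e+01  1.0000e-01  5.2200e+01  5.1650e+01]]
rack [[ 526. -229.    0.]]
slot2 [[ 524. -233.    8.]]
wheel [[510. 276.  59.]]
dial [[620. 305.  50.]]
tab [[672. 312.  52.]]
start [[530. 355.  60.]]
trays [[800.  -4.  50.]]
tin [[ 767. -150.   85.]]
tape [[768. 212.  48.]]
scene slot2 [[ 503. -237.    8.]]
scene wheel [[515. 285.  59.]]
scene start [[507. 372.  60.]]
scene console [[570. 310.   0.]]
```

View pics/con.png

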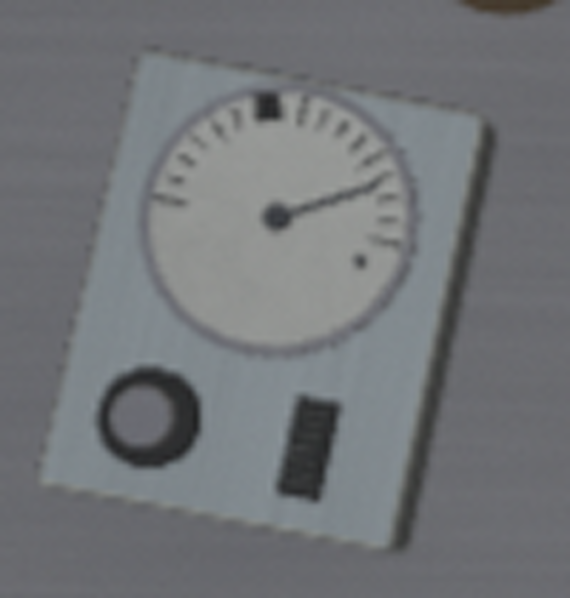

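View pics/rack.png

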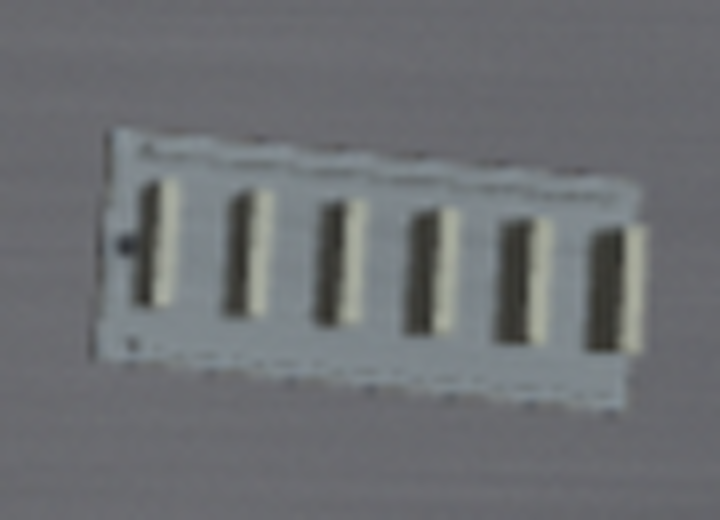

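The box crop shows the corners (140,52), (485,118), (395,548) and (42,483), with the dial centre at (277,217). The needle tip is at (375,185), the tab at (267,107), the wheel at (309,448) and the button at (140,415). The rack crop shows an empty rack with plate corners (110,130), (640,183), (625,410) and (95,358).

```bash
cat > m.py <<'E'
from h import *
def px(p,k,o): return (np.atleast_2d(p)+.5)/k-.5+np.array(o)
def fit(loc,w):  # 2D rigid fit
    loc=np.array(loc,float);w=w[:,:2];a=loc-loc.mean(0);b=w-w.mean(0)
    th=np.arctan2((a[:,0]*b[:,1]-a[:,1]*b[:,0]).sum(),(a*b).sum())
    c,s=np.cos(th),np.sin(th);M=np.array([[c,-s],[s,c]]);t=w.mean(0)-M@loc.mean(0)
    return t,th,np.linalg.norm(loc@M.T+t-w,axis=1)
C=lambda p,z:unproj("top",px(p,5.7,(100,155)),z)
K=lambda p,z:unproj("top",px(p,8,(310,205)),z)
w=np.r_[C([(140,52),(485,118),(395,548),(42,483),(277,217)],50),C((309,448),59)]
print("console",fit([(100,80),(100,-80),(-100,-80),(-100,80),(35,0),(-62,-35)],w))
t,th,_=fit([(100,80),(100,-80),(-100,-80),(-100,80),(35,0),(-62,-35)],w)
for n,l in(("wheel",(-62,-35)),("start",(-62,35))):
    c,s=np.cos(th),np.sin(th);print(n,t+np.array([[c,-s],[s,c]])@l)
print("start meas",C((140,415),62))
d=C((277,217),52)[0]
for n,p in(("needle",(375,185)),("tab",(267,107)),("pin",(360,262))):
    v=C(p,52)[0]-d;print(n,np.arctan2(v[1],v[0])-th,np.hypot(*v[:2]))
w=np.r_[K([(110,130),(640,183),(625,410),(95,358)],8),K([(168,243),(634,290)],44)]
print("rack",fit([(38,88),(38,-88),(-38,-88),(-38,88),(0,75),(0,-75)],w))
E
python3 m.py
```

```text
console (array([585.22009257, 310.30026311]), np.float64(-0.1602960771525831), array([2.00607285, 2.94622425, 1.87285936, 2.53885384, 2.59457833,
       0.29714194]))
wheel [518.42856092 285.64481137]
start [529.60129558 354.74741624]
start meas [[530.93601254 359.01975768  62.        ]]
needle -1.0648467576021834 45.563411236441
tab 0.30293000962843236 50.29610187586993
pin -1.884140739382754 42.56550525694481
rack (array([ 517.59446793, -234.55368808]), np.float64(-0.07892138380917846), array([0.86837393, 0.4718051 , 1.14022924, 0.40063864, 0.85418849,
       0.74295466]))
```

```bash
cat >> h.py <<'E'
TH=-0.160; WH=np.array([518.4,285.6]); ST=np.array([530.0,356.5]); BX=np.array([np.cos(TH),np.sin(TH)])
RK=np.array([517.6,-234.6]); RTH=-0.079
def down(yaw):  # tool y along heading yaw
    y=np.array([np.cos(yaw),np.sin(yaw),0]); z=np.array([0,0,-1.]); return R.from_matrix(np.c_[np.cross(y,z),y,z])
def F(): return np.round(env.read_state()["force"],1)
def stroke(a,b,press=8):
    """press on the wheel at a mm along box x from its top, drag to b, lift"""
    g=lambda s,z:[*(WH+BX*s),z]
    env.move_l(g(a,66)); hit=env.move_l(g(a,54),rate=15,f_stop=press)
    s0=env.read_state(); z=s0["tool_pos"][2]; f0=F()
    env.move_l(g(b,z),rate=25); f1=F(); env.move_l(g(b,66),rate=60)
    print(hit,"z",round(z,1),f0,f1,"t",round(env.read_state()["time_s"],1))
E
python3 - <<'E'
from h import *
yaw=TH
qs=[(y,env.ik([*WH,100],down(y).as_quat())) for y in(TH,TH+np.pi)]
print([(round(y,2),None if q is None else q.round(2)) for y,q in qs])
y,q=min((a for a in qs if a[1] is not None),key=lambda a:abs(a[1][5]))
env.set_gripper(0)
env.reach([*WH,110],down(y).as_quat())
stroke(-10,10)
env.move_l([*(WH-BX*120),130])
im=env.camera("top");a=im[155:260,100:200]
cv2.imwrite("pics/con2.png",cv2.resize(a,None,fx=5.7,fy=5.7,interpolation=cv2.INTER_CUBIC))
E
```

```text
[(-0.16, array([ 0.48,  0.54,  1.78, -0.  ,  0.82,  0.64])), (2.98, array([ 0.48,  0.54,  1.78, -0.  ,  0.82, -2.5 ]))]
True z 58.2 [-1.3 -0.6  6.9] [0.3 0.1 3.2] t 8.0
```

View pics/con2.png

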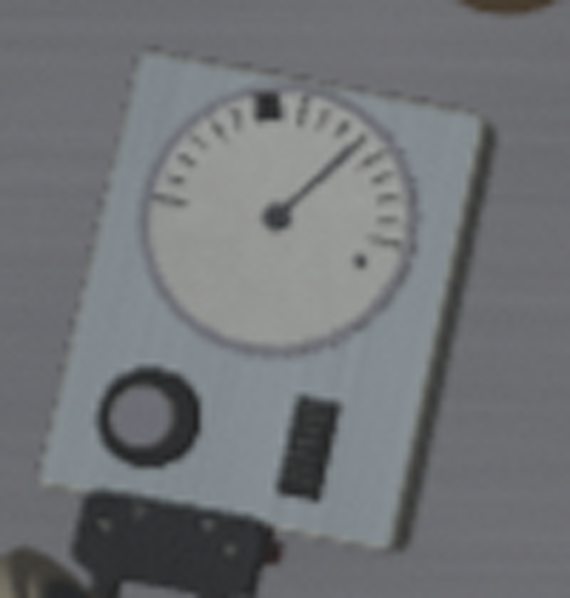

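The stroke worked: the needle tip moved from (375,185) to (360,142). It is about 0.92 rad short of the tab at (267,107).

```bash
cat >> h.py <<'E'
def needle():
    """needle angle: darkest direction in the ring 14..34 mm of the dial"""
    im=cv2.cvtColor(env.camera("top"),cv2.COLOR_BGR2GRAY)
    d=unproj("top",(np.array([277,217])+.5)/5.7-.5+[100,155],52)[0]
    a=np.arange(-2,2,.01); r=np.arange(14,34,1.)
    A,Q=np.meshgrid(a,r); X=np.stack([d[0]+Q*np.cos(A+TH),d[1]+Q*np.sin(A+TH),0*A+52],-1).reshape(-1,3)
    m=proj("top",X).astype(np.float32)
    v=cv2.remap(im,m[:,:1].copy(),m[:,1:].copy(),cv2.INTER_LINEAR).reshape(A.shape).mean(0)
    w=np.clip(np.median(v)-10-v,0,None); k=abs(a-a[w.argmax()])<.15
    return (a[k]*w[k]).sum()/w[k].sum()
E
python3 - <<'E'
from h import *
print(needle())
stroke(-10,10,10); stroke(-10,10,10)
env.move_l([*(WH-BX*100),110]); print(needle(),env.read_state()["time_s"])
E
```

```text
-0.6131648092110107
True z 58.0 [-1.7 -0.5  6.9] [ 1.4 -1.   5.4] t 12.1
True z 58.1 [-1.5 -0.2  8.8] [ 1.8 -0.5  3.3] t 14.2
0.32844541287850526 15.15
```

```bash
cat >> h.py <<'E'
T=np.pi/4; SH=4.
def plan(b,slot_y,lean):
    """all reachable (cost, pick pose, place pose). lean=+1: hand leans to rack +y when placing"""
    M=np.array([b[0],b[1],8.]); c,s=np.cos(RTH),np.sin(RTH)
    P=np.array([RK[0]-s*slot_y,RK[1]+c*slot_y,35.])
    Rl=down(RTH if lean>0 else RTH+np.pi)*R.from_euler("y",-(np.pi/2-T))
    res=[]
    for k in range(4):
        Rp=down(b[2]+k*np.pi/2)*R.from_euler("y",T); z=Rp.apply([0,0,1]); f=np.r_[z[:2],0]/np.sin(T)
        p=M+f*SH; p[2]=10*np.sin(T)+1.5
        l=P+Rl.apply(Rp.inv().apply(p-M))
        qs=[env.ik(x,r.as_quat()) for x,r in((p,Rp),(p+[0,0,120],Rp),(l,Rl),(l+[0,0,70],Rl))]
        if all(q is not None for q in qs): res.append((np.abs(qs[1]-qs[3]).max(),k,p,Rp,l,Rl,f[:2],qs))
    return sorted(res,key=lambda a:a[0])
E
python3 - <<'E'
from h import *
im=env.camera("top");B=biscuits(im);print(B[:,:3].round(2))
cv2.imwrite("pics/con3.png",cv2.resize(im[155:260,100:200],None,fx=5.7,fy=5.7,interpolation=cv2.INTER_CUBIC))
for b in B:
  for lean in(1,-1):
    for sy in(-60,60):
      print(b[:2].round(),lean,sy,[(round(r[0],2),r[1],r[6].round(1).tolist(),r[7][1].round(1).tolist()) for r in plan(b,sy,lean)])
q=plan(B[0],0,1) or plan(B[0],0,-1)
if q: print(q[0][7])
E
```

```text
[[ 4.5657e+02 -4.6610e+01  2.4000e-01]
 [ 4.8578e+02  7.5180e+01  1.4000e+00]
 [ 5.5236e+02 -1.8170e+01  1.2900e+00]
 [ 6.1921e+02  7.3990e+01  3.3000e-01]
 [ 6.6207e+02 -4.0060e+01  1.1000e-01]]
[457. -47.] 1 -60 [(np.float64(1.86), 0, [-0.2, 1.0], [-0.5, 0.6, 1.8, 0.6, 1.3, -1.1]), (np.float64(2.54), 1, [-1.0, -0.2], [-0.0, 0.7, 1.6, -0.2, 1.6, -1.8]), (np.float64(3.0), 2, [0.2, -1.0], [0.4, 0.5, 2.1, -1.0, 1.0, -2.2]), (np.float64(3.35), 3, [1.0, 0.2], [-0.4, 0.4, 2.5, 2.2, 0.6, -1.3])]
[457. -47.] 1 60 [(np.float64(1.92), 0, [-0.2, 1.0], [-0.5, 0.6, 1.8, 0.6, 1.3, -1.1]), (np.float64(2.61), 1, [-1.0, -0.2], [-0.0, 0.7, 1.6, -0.2, 1.6, -1.8]), (np.float64(3.07), 2, [0.2, -1.0], [0.4, 0.5, 2.1, -1.0, 1.0, -2.2]), (np.float64(3.21), 3, [1.0, 0.2], [-0.4, 0.4, 2.5, 2.2, 0.6, -1.3])]
[457. -47.] -1 -60 [(np.float64(3.22), 0, [-0.2, 1.0], [-0.5, 0.6, 1.8, 0.6, 1.3, -1.1]), (np.float64(3.42), 3, [1.0, 0.2], [-0.4, 0.4, 2.5, 2.2, 0.6, -1.3]), (np.float64(3.91), 1, [-1.0, -0.2], [-0.0, 0.7, 1.6, -0.2, 1.6, -1.8]), (np.float64(4.36), 2, [0.2, -1.0], [0.4, 0.5, 2.1, -1.0, 1.0, -2.2])]
[457.
[... 4737 characters left out ...]
1.6, -0.9, 1.1, -2.5])]
[662. -40.] -1 60 [(np.float64(2.96), 0, [-0.1, 1.0], [-0.4, 0.8, 1.5, 0.7, 1.4, -0.8]), (np.float64(3.27), 3, [1.0, 0.1], [-0.2, 0.5, 2.1, 2.4, 0.3, -1.1]), (np.float64(3.88), 1, [-1.0, -0.1], [-0.0, 1.0, 1.0, -0.1, 1.9, -1.7]), (np.float64(4.65), 2, [0.1, -1.0], [0.2, 0.7, 1.6, -0.9, 1.1, -2.5])]
[array([-0.48583969,  0.82709619,  1.83587448,  0.61559066,  1.1480034 ,
       -1.18521077]), array([-0.48583969,  0.61279175,  1.84774938,  0.5754256 ,  1.31580115,
       -1.06494727]), array([-0.05169607,  0.7640661 ,  1.91835888, -1.13319845,  0.89526747,
        0.96706011]), array([-0.05169607,  0.63082556,  1.92632093, -1.04917182,  0.95318591,
        0.82778766])]
```

View pics/con3.png

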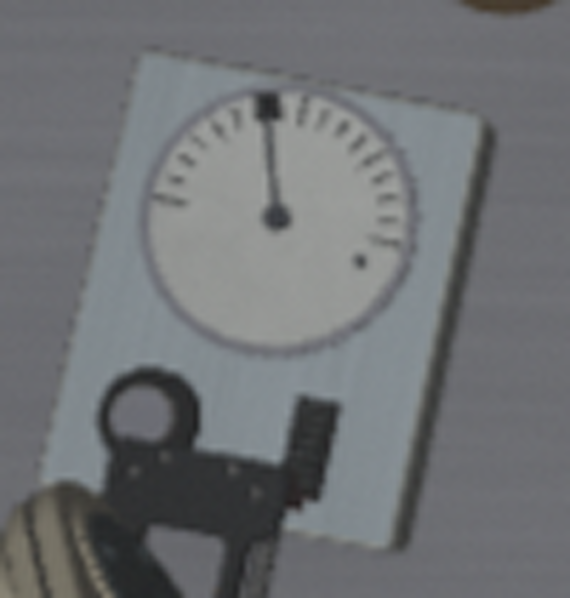

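The needle lies on the tab: its tip is at (267,110) and the tab at (267,107). I'll place the first biscuit in the far slot.

```bash
cat >> h.py <<'E'
def put(i_near,slot_y,pref=None):
    """pick the biscuit nearest i_near (fresh look) and stand it in the slot"""
    B=biscuits(env.camera("top")); b=min(B,key=lambda b:np.hypot(*(b[:2]-i_near)))
    n=plan(b,slot_y,1)
    r=next((a for a in n if pref is not None and a[6]@pref>.7),n[0]); _,k,p,Rp,l,Rl,f,_=r
    up=np.array([0,0,1.])
    env.set_gripper(74); env.reach(p+150*up,Rp.as_quat())
    if env.move_l(p,rate=100,f_stop=12): print("touched at",env.read_state()["tool_pos"]-p)
    env.set_gripper(30); w=env.read_state()["width"]
    env.move_l(p+150*up,rate=200); w2=env.read_state()["width"]; print("b",b.round(2),"width",w,w2)
    if w2<48: return False
    env.reach(l+120*up,Rl.as_quat()); env.move_l(l+45*up,rate=150)
    hit=env.move_l(l-3*up,rate=30,f_stop=5); print("down",hit,(env.read_state()["tool_pos"]-l).round(1),F())
    return l,Rl
def release(l,Rl):
    env.set_gripper(66); s=env.read_state(); q=s["tool_pos"]
    env.move_l(q-Rl.apply([0,0,1])*100,rate=150); env.move_l(env.read_state()["tool_pos"]+[0,0,60],rate=250)
    print("t",round(env.read_state()["time_s"],1))
def look(n):
    for c,(x0,x1,y0,y1,k) in dict(top=(310,400,190,270,4),scene=(70,190,160,250,4)).items():
        cv2.imwrite(f"pics/{n}_{c}.png",cv2.resize(env.camera(c)[y0:y1,x0:x1],None,fx=k,fy=k,interpolation=cv2.INTER_CUBIC))
    a,b=[cv2.imread(f"pics/{n}_{c}.png") for c in("top","scene")]; h=max(len(a),len(b))
    pad=lambda i:cv2.copyMakeBorder(i,0,h-len(i),0,0,cv2.BORDER_CONSTANT)
    cv2.imwrite(f"pics/{n}.png",cv2.resize(np.hstack([pad(a),pad(b)]),(800,int(h*800/(a.shape[1]+b.shape[1])))))
E
python3 - <<'E'
from h import *
env.move_l([*(WH-BX*100),200])
g=put(np.array([457,-47]),-60); print(env.read_state()["time_s"])
look("p1")
E
```

```text
b [ 4.565e+02 -4.664e+01  2.400e-01  5.158e+01  5.205e+01] width 53.57852451214508 53.53146535415378
down True [-0.1 -0.1 -1.5] [-0.5  1.1  4.9]
25.375
```

View pics/p1.png

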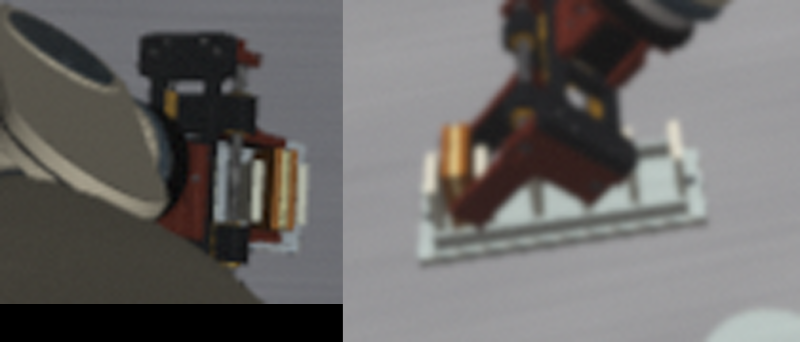

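The biscuit stands on edge in the end slot, at about (285,188) in the left half and (455,150) in the right half, and it is down on the floor. I'll release it and carry on.

```bash
cat >> h.py <<'E'
E
python3 - <<'E'
from h import *
c,s=np.cos(RTH),np.sin(RTH)
Rl=down(RTH)*R.from_euler("y",-(np.pi/2-T)); release(None,Rl)
for b,sy,pr in(((552,-18),-30,None),((486,75),0,None)):
    env.move_l(env.read_state()["tool_pos"]+[0,0,60],rate=250)
    g=put(np.array(b),sy,pr)
    if not g: break
    release(*g)
look("p2"); print(biscuits(env.camera("top"))[:,:3].round(2))
E
```

```text
t 27.1
b [6.1904e+02 7.3820e+01 3.3000e-01 5.2230e+01 5.1070e+01] width 53.97246578205809 53.59558092577437
down True [-0.1 -0.1 -0.7] [0.3 0.8 4. ]
t 37.5Traceback (most recent call last):
  File "<stdin>", line 6, in <module>
  File "h.py", line 61, in put
    B=biscuits(env.camera("top")); b=min(B,key=lambda b:np.hypot(*(b[:2]-i_near)))
                                     ~~~^^^^^^^^^^^^^^^^^^^^^^^^^^^^^^^^^^^^^^^^^^
ValueError: min() iterable argument is empty
```

```bash
cat >> h.py <<'E'
def clear():
    q=env.read_state()["qpos"].copy(); q[0]=-1.2; env.move_joints(q)
E
python3 - <<'E'
from h import *
clear(); look("p2"); print(biscuits(env.camera("top"))[:,:3].round(2),env.read_state()["time_s"])
E
```

```text
[[ 4.8567e+02  7.5150e+01  1.4100e+00]
 [ 5.5241e+02 -1.8250e+01  1.2900e+00]
 [ 6.6193e+02 -4.0070e+01  1.0000e-01]] 40.3667
```

View pics/p2.png

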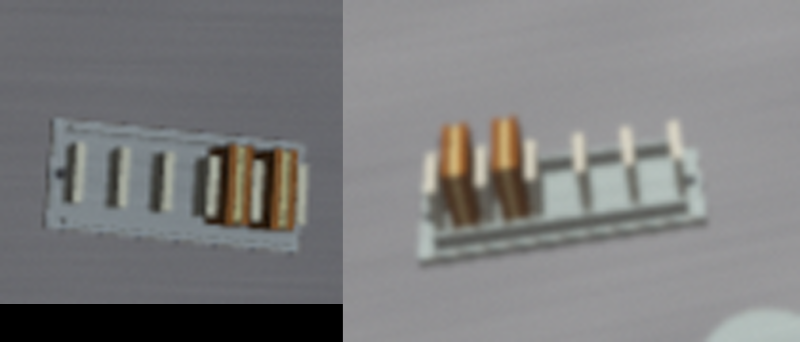

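Both biscuits stand upright in the two end slots (left half at (238,185) and (285,188)). Three more remain on the table.

```bash
python3 - <<'E'
from h import *
for b,sy,pr in(((552,-18),0,None),((486,75),30,None),((662,-40),60,np.array([1,0.]))):
    g=put(np.array(b),sy,pr)
    if not g: break
    release(*g); clear()
look("p3"); B=biscuits(env.camera("top"));print(B.round(2),env.read_state()["time_s"])
E
```

```text
b [552.38 -18.19   1.29  51.49  52.11] width 53.872391886821255 53.9688207273433
down True [-0.1 -0.1 -2.1] [-0.1  1.3  3.7]
t 51.9
b [485.75  75.16   1.41  50.7   51.05] width 53.77381724361183 53.60112843429999
down True [-0.  -0.1 -1.4] [0.1 0.3 4.1]
t 65.8
b [ 6.449e+02 -6.120e+01  1.100e-01  5.231e+01  5.178e+01] width 53.50546044909912 53.81172498209044
down True [-0.1 -0.1 -1.1] [0.6 1.1 4.5]
t 80.7
[] 83.275
```

View pics/p3.png

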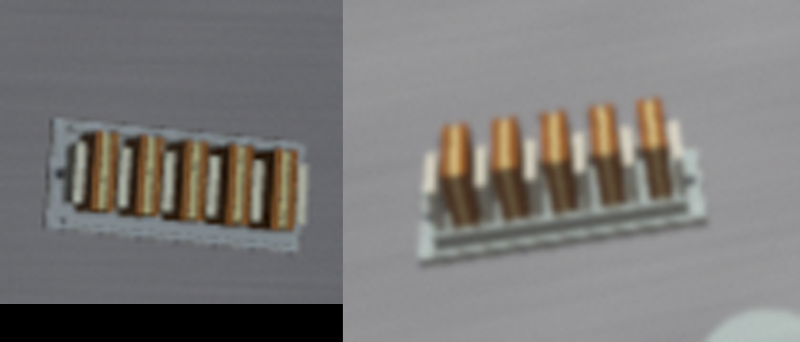

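All five stand in their slots; the knocked one was picked from its new place. Next is the button.

```bash
python3 - <<'E'
from h import *
print("needle",needle())
env.set_gripper(0); q=env.read_state()["tool_pos"]; env.move_l([q[0],q[1],max(q[2],220)],rate=250)
env.reach([*ST,150],down(TH).as_quat()); env.move_l([*ST,82],rate=120)
h1=env.move_l([*ST,50],rate=15,f_stop=3); z1=env.read_state()["tool_pos"][2]; f1=F()
h2=env.move_l([*ST,z1-10],rate=10,f_stop=16); env.hold(.3); z2=env.read_state()["tool_pos"][2]; f2=F()
print(h1,z1,f1,h2,z2,f2); 
env.move_l([*ST,90],rate=80); print(env.read_state()["time_s"])
E
```

```text
needle 0.3285180582524293
True 68.6864421179234 [ 0.3 -0.1  3.4] True 66.35669222861405 [-2.2 -0.6  7.3]
91.425
```

```bash
python3 - <<'E'
from h import *
env.move_l([*ST,72],rate=80); env.hold(.2); f0=F(); print(f0)
for z in np.arange(71.5,61,-.5):
    env.move_l([*ST,z],rate=15); env.hold(.1); f=F(); print(z,round(env.read_state()["tool_pos"][2],2),f)
    if f[2]-f0[2]>25: break
env.move_l([*ST,90],rate=80); print(env.read_state()["time_s"])
E
```

```text
[-1.4 -0.8  1.9]
71.5 71.59 [-0.9 -1.3  1.9]
71.0 71.03 [-0.6 -1.5  2. ]
70.5 70.54 [-1.8 -1.9  1.7]
70.0 70.02 [-0.7 -0.5  2.2]
69.5 69.53 [-1.   0.6  2.8]
69.0 69.02 [0.  0.2 3.1]
68.5 68.52 [-2.  -0.4  4.7]
68.0 68.01 [-1.4 -0.4  4.2]
67.5 67.54 [-1.  -0.1  4.1]
67.0 67.05 [-0.8 -0.5  4.6]
66.5 66.52 [-0.8 -1.2  4.3]
66.0 66.32 [-1.6 -0.9  8. ]
65.5 66.28 [-2.4 -0.8 10.6]
65.0 66.2 [-4.1 -1.5 14.4]
64.5 66.15 [-5.6 -3.5 18.8]
64.0 66.03 [-6.6 -3.5 21.1]
63.5 65.96 [-7.7 -4.6 24.2]
63.0 65.9 [-8.1 -5.1 27.2]
98.7833
```

```bash
python3 - <<'E'
from h import *
env.move_l([*ST,140],rate=150); env.set_gripper(88)
y=BX; S=ST-50.7*BX      # +y finger over the button, other finger off the box
env.reach([*S,120],down(TH).as_quat()); env.move_l([*S,76],rate=100); env.hold(.2); f0=F(); print(f0)
for z in np.arange(73,55,-.5):
    env.move_l([*S,z],rate=15); env.hold(.1); f=F(); print(z,round(env.read_state()["tool_pos"][2],2),f)
    if f[2]-f0[2]>18: break
env.hold(.3)
env.move_l([*S,120],rate=80); print(env.read_state()["time_s"],needle())
E
```

```text
[-0.2 -0.3 -0.2]
73.0 73.0 [-0.2 -0.4  0.1]
72.5 72.49 [ 1.2 -0.2 -0.5]
72.0 72.1 [-0.7  0.1  1. ]
71.5 71.54 [ 0.  -0.7  1.6]
71.0 71.03 [-0.4 -0.4  2.3]
70.5 70.53 [-1.1 -0.3  2.4]
70.0 70.03 [-0.1 -1.1  3. ]
69.5 69.54 [ 0.4 -0.2  2.6]
69.0 69.02 [-1.3  0.2  3.2]
68.5 68.53 [-1.1  0.3  3.2]
68.0 68.02 [-1.4 -0.7  2.8]
67.5 67.53 [-0.5 -0.6  2.5]
67.0 67.01 [-0.9 -0.6  5.1]
66.5 66.52 [-1.  -0.7  5.2]
66.0 66.28 [-2.1 -0.7  7.1]
65.5 66.17 [-2.8 -1.3 10.6]
65.0 66.07 [-4.3 -2.  14.2]
64.5 66.0 [-6.3 -3.2 17.8]
64.0 65.87 [-6.7 -4.2 21.4]
109.6667 0.3286877113866987
```

Contact came at 72.3 and the button bottomed at 66.3, which is the full 6 mm of travel. Now I'll roll the needle home.

```bash
python3 - <<'E'
from h import *
env.set_gripper(0); env.reach([*WH,110],down(TH).as_quat())
for i in range(5): stroke(10,-10,10)
env.move_l([*(WH-BX*100),110]); print(needle(),env.read_state()["time_s"])
E
```

```text
True z 58.1 [ 0.8 -1.7  5.6] [1.2 1.1 5.8] t 113.8
True z 58.1 [ 1.6 -1.9  5.6] [-0.2  0.   5.1] t 115.9
True z 58.1 [ 0.3 -1.4  4.6] [0.2 0.7 5.5] t 118.0
True z 58.1 [ 1.2 -1.4  4.7] [0.8 1.2 4.1] t 120.1
True z 58.1 [ 1.1 -1.8  5.9] [2.1 1.3 5.8] t 122.2
-1.7634752344665874 123.0417
```

```bash
python3 - <<'E'
from h import *
stroke(6,-10,10)
env.move_l([*(WH-BX*100),150]); print(needle()); clear()
env.hold(.3); print(needle(),env.read_state()["time_s"])
cv2.imwrite("pics/end.png",cv2.resize(env.camera("top")[100:290,90:410],None,fx=2.5,fy=2.5,interpolation=cv2.INTER_CUBIC))
E
```

```text
True z 58.2 [ 0.  -1.2  6.5] [2.1 0.2 5.1] t 125.6
-1.7637814699267211
-1.7643272782090904 129.825
```

View pics/end.png

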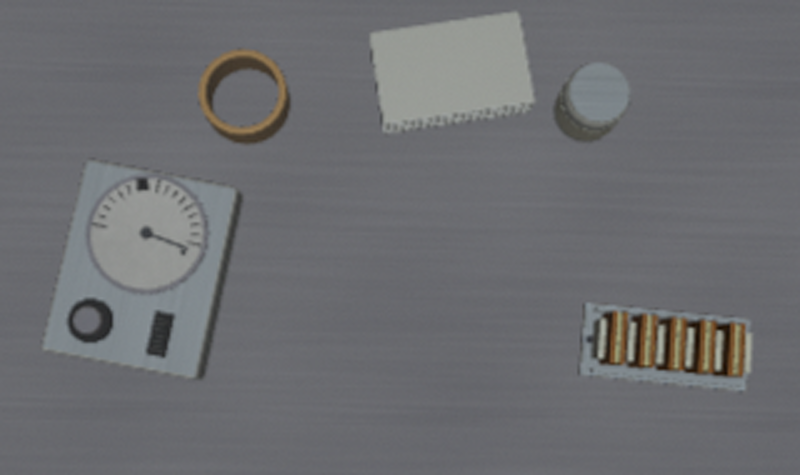

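The needle sits against the pin at (185,248), all five biscuits are in the rack around (677,345), and the tin, trays and tape roll are where they were. Nothing is left on the table and the arm is clear, so I'm handing in.

```bash
python3 -c "
from station import env
print(env.sign_off())"
```

```text
the job is handed in; nothing more can be done
None
```

I set the dial to the tab, stood all five biscuits in the rack, pressed the start button its full 6 mm, rolled the needle back home against its stop, and handed the job in at about 130 s.

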